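# Turn a mould half to its fence

### The job

Turn the heavy aluminium mould half round by pushing, nudging one corner and then another as needed, and push it up to the aluminium fence, so that the side where its pouring channel runs out lies flush against the fence over that side's whole length. Only push it along the mat: do not lift or tip it. Leave everything else on the desk where it stands.

Things in the scene. Friction and masses are not known exactly. Their poses are not given: they have to be found in the camera images.
- mould: Mould half: plain cast-aluminium block, 0.7 to 0.95 kg, 88 mm along x, 110 mm along y, 36 mm high. Origin: centre of its underside, z up. Two cavities 12 mm deep lie side by side along y in its top; an 18 mm wide, 12 mm deep pouring channel runs from between them out through the middle of its +x side, which must lie on the fence. Other sides plain. Slides at about 3 to 7 N, stays where left.
- mould_corner_a (a point): The +y end of the channelled side (the +x side, 110 mm long) of the mould half, at half its height, 18 mm above the mat: block coordinates x 44, y 55 mm. At the start the channelled side points about 55 to 130 degrees to the left of the direction to the fence, seen from the robot, so the block has to turn clockwise as seen from above.
- mould_corner_b (a point): The -y end of the channelled side of the mould half, at half its height: block coordinates x 44, y -55 mm.
- fence: The fence: a fixed straight aluminium angle screwed to the desk beyond the mould half, 260 mm long along its y, wall 40 mm high and 30 mm thick with a 6 mm high screw flange behind it. Origin at the foot of the middle of its working face; the working face is the plane x = 0 and looks to -x, roughly towards the robot; the bar lies on the +x side. z up.
- jar: Bystander: clear screw jar with a white cap, 44 mm across, 52 mm high, standing to the left of the mould half. Origin under its centre.
- roller: Bystander: red plastic roller, 44 mm across, 55 mm high, standing to the right of the mould half. Origin under its centre.
- bearing: Bystander: flat steel ring 42 mm across, 14 mm high, to the left front of the mould half. Origin under its centre.
- battery: Bystander: black block battery 26 x 17 x 48 mm, standing behind the fence. Origin under its centre.
- timer: Bystander: white desk timer 24 x 72 x 62 mm, standing behind the fence. Origin under its centre.
- screwdriver: Bystander: orange-handled screwdriver 160 mm long lying on the left of the mat.
- shell_part: Bystander: blue plastic part 60 x 32 x 28 mm lying on the right of the mat. Origin under its centre.
Things that resemble listed ones, but are neither listed nor needed, are in the scene too. Of the things that look like the mould, take the one that is nearest to the robot's base at the start.

How it is judged (in metres and radians):
At the end, for the whole second after the job is handed in: Both ends of the channelled side lie within 3 mm of the fence's working face, that side lies wholly on the fence's length (centre of the block within 78 mm of the middle of the fence), and the block lies flat on the mat at rest (x of mould_corner_a in the frame of fence between -0.004 and 0.003 m and x of mould_corner_b in the frame of fence between -0.004 and 0.003 m and y of mould in the frame of fence between -0.078 and 0.078 m and x of mould in the frame of fence below -0.03 m and height (world z) of mould below 0.003 m and angle between mould's own z axis and vertical below 0.05 rad and linear speed of mould below 0.01 m/s); the robot touches nothing.
It fails at once if the mould half is lifted (more than 8 mm) or tipped (more than about 8 degrees) (height (world z) of mould above 0.008 m or angle between mould's own z axis and vertical above 0.14 rad).
It fails at once if something else on the desk is moved by more than 15 mm (distance of any of jar, roller, bearing, battery, timer, screwdriver, shell_part from where it was at the start of the episode above 0.015 m).
It also fails if it takes over 64 s, if anything falls off the work surface, if the arm or the gripper's body presses on something with over 40 N, if the wrist force passes 120 N, or if a joint passes its speed limit or range.

### The arm

A 6-joint arm with a two-finger parallel gripper is mounted at the origin on the work surface. World frame = base frame: x ahead of the robot, y to its left, z up, the work surface at z = 0. Lengths are in m, angles in degrees, forces in N, time in s.
With the tool pointing down it reaches from about 0.375 to 0.9 m from the base axis. Payload 3.1 kg.
Tool frame: the origin (TCP) lies on the centre line of the jaws, within the pads' length; the fingertips stand 25 mm ahead of it and the grasp point (between the pads) lies 6 mm ahead of it; y points along the fingers, x is the direction in which the jaws open and shut, and the axes are right-handed (so a half turn about y gives the same grasp; the last joint's range is limited). The gripper opens to 87 mm and grips with 3 to 60 N. Pads are 19 mm wide; open, the fingers measure 117 mm over their backs; the gripper's body (75 mm by 190 mm) begins 51 mm behind the grasp point.
Start: joints at [-73.31, 30.224, 82.088, -0, 67.689, -10.227], TCP at [0.283, -0.557, 0.248] pointing down, gripper open.
Joint ranges: [-176.69, 176.69], [-43.24, 126.21], [12.49, 139.97], [-82, 262], [0, 151.66], [-163.58, 163.58]. Speed limits (degrees/s): [159.86, 159.86, 180, 180, 180, 180].

### API

Orientations are given as a 3x3 rotation matrix whose columns are the frame's x, y, z axes.
In Python, from rig import * gives the robot as it stands.
- The arm moves only by the tool play_rows, never from a script. Its argument "commands" is a list of rows, each a list of 2 entries, a list of its own where there are three numbers: the shift along the world's x, y, z in m, then the turn, a rotation vector about the world's x, y, z in rad. A call has 1 to 10 rows; each row is the pose to reach, as a shift and turn from the pose commanded when the call began; what a row does not reach only later rows make up. A row lasts 1/8 s, in which the tool goes at most 62.5 mm and 10.7 degrees, less where a joint would pass 70% of its speed; a pose out of reach is approached as far as the arm can. A call with a gripper value outside its range is refused whole. "gripper" is the finger opening in m, from 0 to 0.087, set as the call begins (left out, the last holds). The fingers move at their own pace and stop on an object; the grip force is fixed at half the most. Time passes only in rows, so rows that repeat a pose let the fingers close. It gives the time, the measured TCP pose, the force and the opening at its end, in the units of the state.
- read_state(): the state, without advancing time (a new reading comes with each control period).
- capture(name): name is "scene" or "top" or "wrist"; returns a dict with "frame" (384x512x3 uint8, red, green, blue), "depth" (384x512 float32, m along the optical axis (not along the pixel's ray), 0 where there is no reading), "mtx" (3x3 intrinsics, pixels), "cam_to_world" (4x4, takes a point from camera to world coordinates); the wrist camera has in their place "hand_eye" (4x4, takes a point from camera to tool coordinates, whose origin is the TCP and whose axes are the tool frame's). Camera axes: x right, y down, z forward; pixel columns grow to the right and rows downward; lengths in m; the calibration is good to about 2 mm. A picture is of the moment at which its call begins: read the wrist's pose just before it.
- hand_in(): hands the job in, once; it reports no verdict.
The state is a dict: "time_s": time; "joint_positions": joint angles; "qvel": joint speeds; "tau": joint torques, N m; "position": TCP position; "tcp_rot": TCP orientation; "force": force on the tool from outside, world axes, zero at the start; "moment": the same for the moment, N m; "opening": opening from 0.0 (shut) to 1.0 (fully open).
Only numpy, scipy, OpenCV 4.12 (cv2) and the standard library are available. Lean on these libraries where they do the work, as an engineer would, in place of code of your own. Each camera call takes 0.05 s, during which the arm holds its last target. There are 200 camera calls.

## Working session

There is one attempt and no reset: what is moved stays moved. The work goes in short steps, Python scripts to look and compute and a tool call to move; the robot and the scene stay as the last step left them, time stands still between calls to the robot, and variables do not carry over. Pictures are saved under pics/ and viewed, about 8 in all and at most 12, crops included, and the job is handed in when it is done.

Besides the shell and the picture viewer there is one more tool, called after "Call:" in YAML: its name, and indented under it one key for each argument. play_rows: Moves the arm, as the interface text tells. Its arguments: {"type":"object","properties":{"commands":{"type":"array"},"gripper":{"type":"number"}},"required":["commands"]}

```bash
ls; mkdir -p pics; python3 - <<'E'
from rig import *
import cv2,numpy as np
s=read_state();print(s)
for n in("top","scene"):
    c=capture(n);cv2.imwrite(f"pics/{n}0.png",c["frame"][:,:,::-1]);np.savez(f"pics/{n}0.npz",**c)
    print(n,c["mtx"],c["cam_to_world"])
a=cv2.imread("pics/top0.png")
E
```

```text
pics
{'time_s': 0.0, 'joint_positions': array([-7.33080504e+01,  3.02788484e+01,  8.21575196e+01, -4.14032720e-04,
        6.76869337e+01, -1.02284608e+01]), 'qvel': array([-0.01084529,  0.04365329,  0.00656768,  0.03767326,  0.04563725,
        0.02117418]), 'tau': array([-2.41142388e-04, -4.40042531e+01, -1.76596624e+01,  6.32887823e-02,
        5.79840993e-02, -1.70906542e-04]), 'position': array([ 0.28278514, -0.55660453,  0.24656653]), 'tcp_rot': array([[ 4.52754157e-01, -6.24519080e-04,  8.91635174e-01],
       [-8.91632875e-01,  2.05941873e-03,  4.52754432e-01],
       [-2.11900396e-03, -9.99997684e-01,  3.75568648e-04]]), 'force': array([ 0.92265366, -0.56555857,  0.12354466]), 'moment': array([ 0.05550635,  0.03549408, -0.0259386 ]), 'opening': 1.0002970059890046}
top [[482.88984813   0.         250.15209093]
 [  0.         482.88984813 181.96347105]
 [  0.           0.           1.        ]] [[-0.0050778  -0.97904614  0.20357523  0.35550462]
 [-0.99998004  0.00573667  0.00264654  0.00224897]
 [-0.00375893 -0.20355773 -0.97905573  1.19504846]
 [ 0.          0.          0.          1.        ]]
scene [[347.75598966   0.         257.37591012]
 [  0.         347.75598966 185.11206482]
 [  0.           0.           1.        ]] [[ 0.83334431  0.4203054  -0.3589995   0.96873408]
 [ 0.55270497 -0.62493177  0.55134155 -0.52584437]
 [ 0.00738164 -0.65787815 -0.75308821  0.80639609]
 [ 0.          0.          0.          1.        ]]
```

View pics/top0.png

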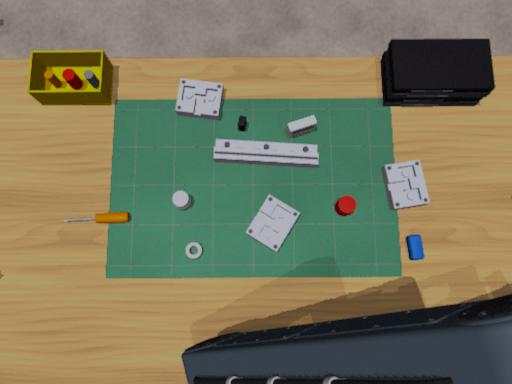

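View pics/scene0.png

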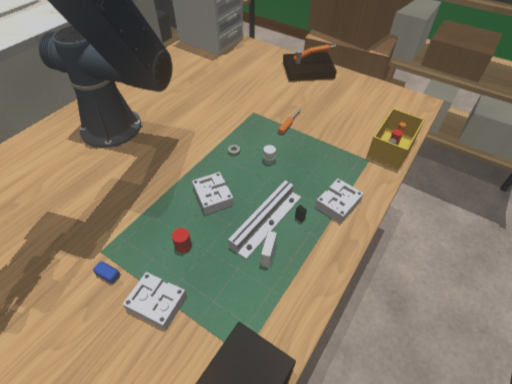

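```bash
cat > h.py <<'E'
from rig import *
import cv2,numpy as np
def ray(c,uv,z):
    T=c["cam_to_world"];d=np.linalg.inv(c["mtx"])@np.array([uv[0],uv[1],1.]);d=T[:3,:3]@d;o=T[:3,3]
    return (o+d*(z-o[2])/d[2])
def cloud(c):
    T=c["cam_to_world"];v,u=np.mgrid[:384,:512];d=c["depth"]
    p=np.stack([(u-c["mtx"][0,2])/c["mtx"][0,0]*d,(v-c["mtx"][1,2])/c["mtx"][1,1]*d,d],-1)
    return p@T[:3,:3].T+T[:3,3]
def white(c):
    h=cv2.cvtColor(c["frame"],cv2.COLOR_RGB2HSV);return ((h[...,1]<60)&(h[...,2]>110)).astype(np.uint8)*255
E
python3 - <<'E'
from h import *
c=dict(np.load("pics/top0.npz"));P=cloud(c);m=white(c)
print("mat z",np.median(P[230:260,330:380,2]))
m[280:]=0
cs,_=cv2.findContours(m,0,2)
for k in cs:
    if cv2.contourArea(k)<60: continue
    (x,y),r,a=cv2.minAreaRect(k)
    mm=np.zeros_like(m);cv2.drawContours(mm,[k],-1,255,-1);z=P[...,2][mm>0];z=np.percentile(z,80)
    b=cv2.boxPoints(((x,y),r,a))
    print((round(x),round(y)),np.round(r),"z",z.round(4),"ctr",ray(c,(x,y),z).round(4)[:2]);print(np.array([ray(c,q,z)[:2] for q in b]).round(4).tolist())
for n,(u,v) in dict(red=(346,206),jar=(181,200),ring=(194,251),blue=(415,247),bat=(242,123),timer=(303,125),scr=(112,217)).items(): print(n,P[v,u].round(3))
f=c["frame"][:,:,::-1]
cv2.imwrite("pics/crop.png",cv2.resize(f[125:285,160:370],None,fx=3.7,fy=3.7,interpolation=2))
E
```

```text
mat z 0.0005036894591775587
(193, 250) [16. 16.] z 0.0153 ctr [0.4331 0.1449]
[[0.4525, 0.1648], [0.4523, 0.1258], [0.4138, 0.1252], [0.414, 0.1639]]
(272, 222) [38. 47.] z 0.0368 ctr [ 0.4965 -0.0468]
[[0.4722, 0.0213], [0.5694, -0.0375], [0.521, -0.1155], [0.4255, -0.0559]]
(180, 198) [16. 17.] z 0.0537 ctr [0.5533 0.175 ]
[[0.5523, 0.2026], [0.5814, 0.1745], [0.5544, 0.1474], [0.5255, 0.1755]]
(406, 184) [46. 39.] z 0.0368 ctr [ 0.5899 -0.3768]
[[0.6384, -0.3231], [0.6555, -0.4185], [0.5422, -0.4297], [0.5258, -0.3361]]
(266, 151) [106.  21.] z 0.041 ctr [ 0.6734 -0.0336]
[[0.6561, 0.0985], [0.7087, 0.096], [0.6908, -0.1664], [0.6385, -0.1616]]
(302, 123) [10. 29.] z 0.063 ctr [ 0.7387 -0.1221]
[[0.7395, -0.084], [0.7621, -0.1537], [0.7379, -0.1602], [0.7154, -0.0908]]
(198, 97) [44. 36.] z 0.0371 ctr [0.8176 0.1356]
[[0.7798, 0.1969], [0.8751, 0.1855], [0.856, 0.0736], [0.7613, 0.0867]]
(256, 28) [ 57. 511.] z -0.7451 ctr [ 1.4475 -0.0195]
[[1.5948, 1.1195], [1.5778, -1.1555], [1.3046, -1.1241], [1.32, 1.0919]]
red [ 0.533 -0.224  0.052]
jar [0.55  0.171 0.053]
ring [0.431 0.144 0.002]
blue [ 0.437 -0.389  0.028]
bat [0.743 0.025 0.052]
timer [ 0.732 -0.125  0.064]
scr [0.513 0.343 0.025]
```

View pics/crop.png

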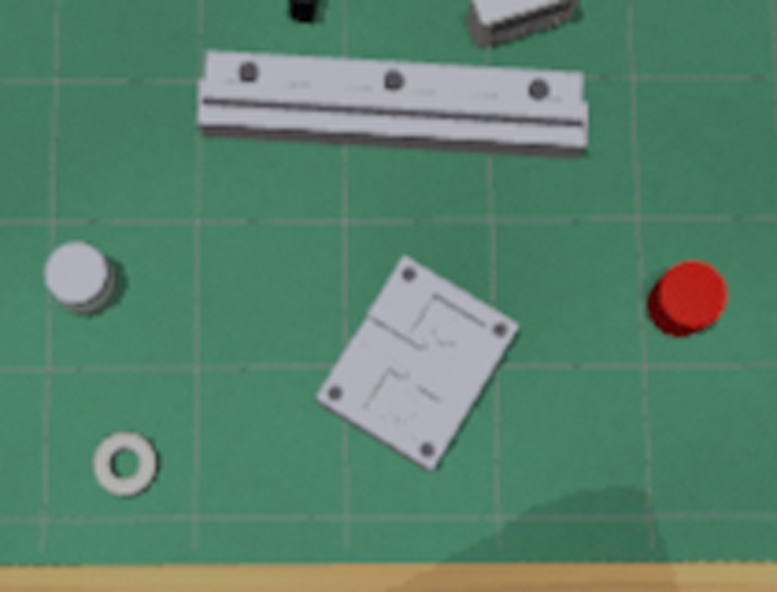

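Call:
play_rows:
  commands:
    - [[0.02,-0.0,0.0],[0,0,0.1]]
    - [[0.03,0.06,0],[0,0,0.2]]
    - [[0.05,0.12,0],[0,0,0.3]]
    - [[0.07,0.18,0],[0,0,0.4]]
    - [[0.09,0.24,0],[0,0,0.5]]
    - [[0.105,0.3,0],[0,0,0.557]]
    - [[0.12,0.36,0],[0,0,0.557]]
    - [[0.13,0.42,0],[0,0,0.557]]
    - [[0.137,0.468,0],[0,0,0.557]]
    - [[0.137,0.468,0],[0,0,0.557]]
  gripper: 0.0

```text
time_s: 1.35
position: [0.4191, -0.0859, 0.2473]
tcp_rot: [[0.859, -0.002, 0.513], [-0.513, 0.001, 0.859], [-0.002, -1.0, 0.0]]
force: [0.4, -0.4, 0.1]
opening: 0.019
```

```bash
cat >> h.py <<'E'
def wrist():
    s=read_state();c=capture("wrist");T=np.eye(4);T[:3,:3]=s["tcp_rot"];T[:3,3]=s["position"]
    c["cam_to_world"]=T@c["hand_eye"];return c
E
python3 - <<'E'
from h import *
c=wrist();np.savez("pics/w1.npz",**c);cv2.imwrite("pics/w1.png",c["frame"][:,:,::-1]);P=cloud(c)
t=(P[...,2]>0.031)&(P[...,2]<0.041)&(c["depth"]>0)
cs,_=cv2.findContours(t.astype(np.uint8)*255,0,2)
for k in cs:
    if cv2.contourArea(k)>800:
        b=cv2.boxPoints(cv2.minAreaRect(k));print(b.round().tolist(),[ray(c,q,.0365)[:2].round(4).tolist() for q in b])
print(c["cam_to_world"].round(3))
E
```

```text
[[427.0, 283.0], [456.0, 262.0], [478.0, 291.0], [449.0, 313.0]] [[0.5306, -0.338], [0.575, -0.3271], [0.5846, -0.3848], [0.539, -0.3973]]
[[251.0, 139.0], [253.0, 58.0], [353.0, 60.0], [352.0, 141.0]] [[0.4287, -0.0559], [0.4754, 0.0182], [0.5678, -0.0391], [0.5276, -0.1174]]
[[415.0, 0.0], [449.0, -11.0], [489.0, 113.0], [455.0, 124.0]] [[0.6478, -0.0199], [0.6817, -0.0284], [0.6756, -0.1686], [0.6379, -0.1606]]
[[ 0.859 -0.494 -0.136  0.456]
 [-0.512 -0.829 -0.225 -0.025]
 [-0.002  0.262 -0.965  0.384]
 [ 0.     0.     0.     1.   ]]
```

View pics/w1.png

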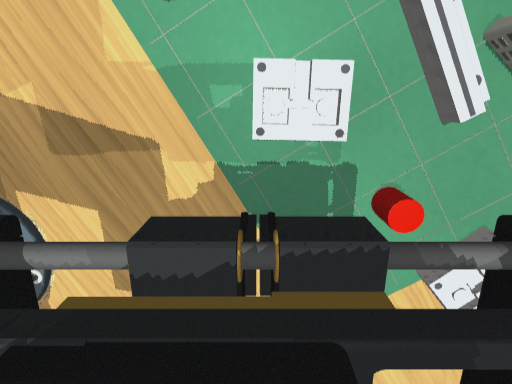

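Call:
play_rows:
  commands:
    - [[0.003,-0.003,-0.05],[0,0,0]]
    - [[0.003,-0.003,-0.1],[0,0,0]]
    - [[0.003,-0.003,-0.15],[0,0,0]]
    - [[0.003,-0.003,-0.19],[0,0,0]]
    - [[0.003,-0.003,-0.212],[0,0,0]]
    - [[0.003,-0.003,-0.212],[0,0,0]]
    - [[0.003,-0.003,-0.212],[0,0,0]]

```text
time_s: 2.28
position: [0.4234, -0.0933, 0.0359]
tcp_rot: [[0.855, 0.001, 0.519], [-0.519, -0.001, 0.855], [0.001, -1.0, 0.0]]
force: [0.9, -0.1, -0.3]
opening: 0.007
```

```bash
python3 - <<'E'
from h import *
s=read_state();p=s["position"][:2];print(s["position"])
P4=np.array([.4287,-.0559]);a0=np.radians(58.8)
R=lambda a:np.array([[np.cos(a),-np.sin(a)],[np.sin(a),np.cos(a)]])
C=np.array([.4985,-.0475]);icr=C+R(a0)@[0,-.035]
for th in range(0,66,6):
    q=icr+R(a0-np.radians(th))@np.array([-.0535,.043+.035]); print(th,(q-p).round(3),round(-np.radians(th),3))
E
```

```text
[ 0.42341137 -0.09332683  0.03592571]
0 [0.011 0.022] -0.0
6 [0.011 0.032] -0.105
12 [0.012 0.042] -0.209
18 [0.014 0.052] -0.314
24 [0.017 0.061] -0.419
30 [0.021 0.07 ] -0.524
36 [0.025 0.079] -0.628
42 [0.031 0.087] -0.733
48 [0.038 0.094] -0.838
54 [0.045 0.101] -0.942
60 [0.053 0.107] -1.047
```

Call:
play_rows:
  commands:
    - [[0.006,0.01,0],[0,0,0]]
    - [[0.01,0.019,0],[0,0,0]]
    - [[0.011,0.025,0],[0,0,-0.03]]
    - [[0.011,0.032,0],[0,0,-0.105]]
    - [[0.012,0.042,0],[0,0,-0.21]]
    - [[0.014,0.052,0],[0,0,-0.315]]
    - [[0.017,0.061,0],[0,0,-0.42]]
    - [[0.021,0.07,0],[0,0,-0.525]]
    - [[0.021,0.07,0],[0,0,-0.525]]

```text
time_s: 3.4
position: [0.4435, -0.0209, 0.0361]
tcp_rot: [[0.484, -0.001, 0.875], [-0.875, 0.0, 0.484], [-0.001, -1.0, -0.0]]
force: [-1.4, 1.4, 0.7]
opening: 0.0
```

```bash
cat >> h.py <<'E'
def locate(c,lo=.030,hi=.044):
    P=cloud(c);t=(P[...,2]>lo)&(P[...,2]<hi)&(c["depth"]>0)&(P[...,0]>.4)&(P[...,0]<.69)&(abs(P[...,1]+.03)<.15)
    Q=P[t][:,:2].astype(np.float32)
    return t,P
def show(c,name):
    t,P=locate(c);n,l,st,ce=cv2.connectedComponentsWithStats(t.astype(np.uint8))
    for i in range(1,n):
        if st[i,4]>150:
            (x,y),r,a=cv2.minAreaRect(P[l==i][:,:2].astype(np.float32)*1000)
            print(name,(round(x,1),round(y,1)),np.round(r,1),round(a,1),cv2.boxPoints(((x,y),r,a)).round(1).tolist(),st[i,4])
E
python3 - <<'E'
from h import *
for n in("top","wrist"):
    c=wrist() if n=="wrist" else capture(n);cv2.imwrite(f"pics/{n}2.png",c["frame"][:,:,::-1]);show(c,n)
E
```

```text
top (664.6, -33.8) [259.6  32.1] 86.0 [[639.5999755859375, -162.10000610351562], [671.5999755859375, -164.3000030517578], [689.5999755859375, 94.5999984741211], [657.5999755859375, 96.80000305175781]] 1281
wrist (508.3, -33.9) [ 95.5 111.4] 28.3 [[439.8999938964844, -7.5], [492.70001220703125, -105.5], [576.7999877929688, -60.20000076293945], [523.9000244140625, 37.79999923706055]] 30339
```

Call:
play_rows:
  commands:
    - [[0.004,0.009,0],[0,0,-0.105]]
    - [[0.01,0.017,0],[0,0,-0.21]]
    - [[0.017,0.024,0],[0,0,-0.315]]
    - [[0.024,0.031,0],[0,0,-0.42]]
    - [[0.032,0.037,0],[0,0,-0.525]]
    - [[0.037,0.04,0],[0,0,-0.575]]
    - [[0.037,0.04,0],[0,0,-0.575]]

```text
time_s: 4.38
position: [0.4798, 0.0183, 0.0355]
tcp_rot: [[-0.072, -0.002, 0.997], [-0.997, 0.001, -0.072], [-0.001, -1.0, -0.003]]
force: [-2.5, 0.7, 0.7]
opening: 0.006
```

```bash
python3 - <<'E'
from h import *
c=wrist();cv2.imwrite("pics/w3.png",c["frame"][:,:,::-1]);show(c,"w")
E
```

```text
w (527.6, -27.0) [111.   95.2] 85.3 [[475.6000061035156, -78.4000015258789], [570.5, -86.19999694824219], [579.5999755859375, 24.399999618530273], [484.79998779296875, 32.29999923706055]] 30537
```

View pics/w3.png

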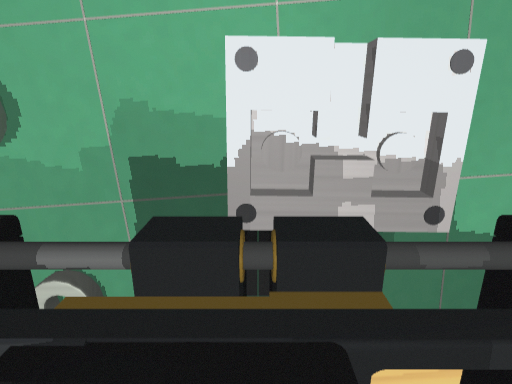

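Call:
play_rows:
  commands:
    - [[-0.01,0.0,0],[0,0,0]]
    - [[-0.017,0.0,0],[0,0,0]]
    - [[-0.017,-0.015,0],[0,0,0]]
    - [[-0.017,-0.03,0],[0,0,0]]
    - [[-0.017,-0.041,0],[0,0,0]]
    - [[-0.017,-0.041,0],[0,0,0]]
    - [[-0.017,-0.041,0],[0,0,0]]
    - [[-0.017,-0.041,0],[0,0,0]]
    - [[-0.017,-0.041,0],[0,0,0]]
  gripper: 0.07

```text
time_s: 5.55
position: [0.4639, -0.0229, 0.0355]
tcp_rot: [[-0.072, -0.0, 0.997], [-0.997, 0.0, -0.072], [-0.0, -1.0, -0.0]]
force: [0.7, -0.8, 0.5]
opening: 0.799
```

Call:
play_rows:
  commands:
    - [[0.008,-0.0005,0],[0,0,0]]
    - [[0.016,-0.001,0],[0,0,0]]
    - [[0.024,-0.0015,0],[0,0,0]]
    - [[0.032,-0.002,0],[0,0,0]]
    - [[0.04,-0.0028,0],[0,0,0]]
    - [[0.048,-0.0034,0],[0,0,0]]
    - [[0.056,-0.004,0],[0,0,0]]
    - [[0.064,-0.0045,0],[0,0,0]]
    - [[0.07,-0.005,0],[0,0,0]]
    - [[0.07,-0.005,0],[0,0,0]]

```text
time_s: 6.8
position: [0.5322, -0.0275, 0.0352]
tcp_rot: [[-0.073, -0.005, 0.997], [-0.997, 0.001, -0.073], [-0.001, -1.0, -0.005]]
force: [-4.6, 0.6, 2.1]
opening: 0.805
```

```bash
python3 - <<'E'
from h import *
c=wrist();cv2.imwrite("pics/w4.png",c["frame"][:,:,::-1]);show(c,"w");s=read_state();print(s["position"],s["force"],s["opening"])
E
```

```text
w (582.9, -29.9) [111.1  96.3] 86.0 [[531.0, -82.0], [627.0999755859375, -88.5999984741211], [634.7999877929688, 22.200000762939453], [538.7000122070312, 28.899999618530273]] 32175
[ 0.53217729 -0.0274711   0.03522696] [-5.85369626  2.38578222  1.37376163] 0.8048683421118108
```

View pics/w4.png

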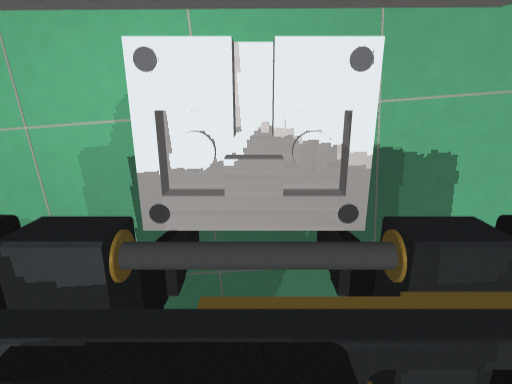

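Call:
play_rows:
  commands:
    - [[0.006,-0.0004,0],[0,0,0]]
    - [[0.01,-0.0007,0],[0,0,0]]
    - [[0.013,-0.0009,0],[0,0,0]]
    - [[0.014,-0.001,0],[0,0,0]]
    - [[0.015,-0.001,0],[0,0,0]]
    - [[0.015,-0.001,0],[0,0,0]]

```text
time_s: 7.6
position: [0.5491, -0.0293, 0.0354]
tcp_rot: [[-0.073, 0.0, 0.997], [-0.997, -0.0, -0.073], [0.0, -1.0, 0.0]]
force: [-3.6, 0.6, -2.3]
opening: 0.805
```

Call:
play_rows:
  commands:
    - [[0.001,0,0],[0,0,0]]
    - [[0.002,0,0],[0,0,0]]
    - [[0.002,0,0],[0,0,0]]

```text
time_s: 7.98
position: [0.5512, -0.0293, 0.0356]
tcp_rot: [[-0.073, 0.0, 0.997], [-0.997, -0.0, -0.073], [0.0, -1.0, 0.0]]
force: [-3.2, -0.1, -1.0]
opening: 0.802
```

Call:
play_rows:
  commands:
    - [[0.001,0,0],[0,0,0]]
    - [[0.001,0,0],[0,0,0]]

```text
time_s: 8.22
position: [0.5514, -0.0293, 0.0356]
tcp_rot: [[-0.073, -0.001, 0.997], [-0.997, 0.0, -0.073], [0.0, -1.0, -0.001]]
force: [-4.7, -0.1, -0.8]
opening: 0.803
```

Call:
play_rows:
  commands:
    - [[0.001,0,0],[0,0,0]]
    - [[0.002,0,0],[0,0,0]]
    - [[0.002,0,0],[0,0,0]]

```text
time_s: 8.6
position: [0.5515, -0.0293, 0.0356]
tcp_rot: [[-0.073, -0.005, 0.997], [-0.997, 0.0, -0.073], [-0.0, -1.0, -0.005]]
force: [-7.6, -2.0, 3.8]
opening: 0.805
```

Call:
play_rows:
  commands:
    - [[0.001,0,0],[0,0,0]]
    - [[0.002,0,0],[0,0,0]]
    - [[0.002,0,0],[0,0,0]]

```text
time_s: 8.98
position: [0.5515, -0.0292, 0.0356]
tcp_rot: [[-0.072, -0.01, 0.997], [-0.997, 0.001, -0.072], [-0.0, -1.0, -0.01]]
force: [-12.3, -3.2, 6.1]
opening: 0.806
```

Call:
play_rows:
  commands:
    - [[0.001,0,0],[0,0,0]]
    - [[0.003,0,0],[0,0,0]]
    - [[0.004,0,0],[0,0,0]]
    - [[0.004,0,0],[0,0,0]]

```text
time_s: 9.48
position: [0.5517, -0.0289, 0.0354]
tcp_rot: [[-0.072, -0.018, 0.997], [-0.997, 0.002, -0.072], [-0.001, -1.0, -0.018]]
force: [-17.5, -5.1, 10.1]
opening: 0.803
```

```bash
python3 - <<'E'
from h import *
c=wrist();cv2.imwrite("pics/w5.png",c["frame"][:,:,::-1]);show(c,"w");s=read_state();print(s["position"],s["force"],s["moment"])
E
```

```text
w (608.5, -32.6) [217.2 108.6] 85.8 [[546.4000244140625, -137.0], [654.7000122070312, -144.89999389648438], [670.5, 71.69999694824219], [562.2000122070312, 79.5999984741211]] 51513
[ 0.55169663 -0.0288508   0.03535674] [-17.90251218  -5.06980574   9.98523997] [-0.92013442  2.81409726 -0.13003653]
```

View pics/w5.png

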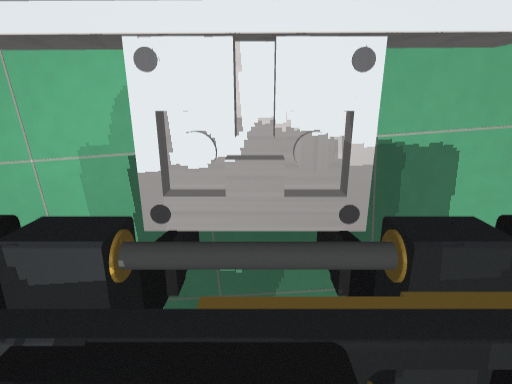

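Call:
play_rows:
  commands:
    - [[-0.01,0,0],[0,0,0]]
    - [[-0.03,0.0,0],[0,0,0]]
    - [[-0.05,0,0],[0,0,0]]
    - [[-0.06,0,0.04],[0,0,0]]
    - [[-0.06,0,0.09],[0,0,0]]
    - [[-0.06,0,0.14],[0,0,0]]
    - [[-0.03,0,0.18],[0,0,0]]
    - [[0.01,0,0.18],[0,0,0]]
    - [[0.03,0,0.18],[0,0,0]]
    - [[0.03,0,0.18],[0,0,0]]

```text
time_s: 10.78
position: [0.5933, -0.0297, 0.2167]
tcp_rot: [[-0.073, 0.007, 0.997], [-0.997, -0.001, -0.073], [0.001, -1.0, 0.007]]
force: [0.2, -0.2, -0.0]
opening: 0.808
```

```bash
python3 - <<'E'
from h import *
c=wrist();cv2.imwrite("pics/w6.png",c["frame"][:,:,::-1]);P=cloud(c)
z=P[...,2];ok=c["depth"]>0
blk=ok&(z>.033)&(z<.0385)&(P[...,0]>.5)&(P[...,0]<.7)&(abs(P[...,1]+.03)<.07)
print(blk.sum(), np.median(z[blk]))
b=cv2.minAreaRect(P[blk][:,:2].astype(np.float32)*1000);print(b)
fe=ok&(z>.0385)&(z<.045)&(P[...,0]>.6)&(P[...,0]<.72);print("fence",fe.sum())
# front edges: for y strips
for y in np.arange(-.16,.10,.02):
    s=abs(P[...,1]-y)<.004
    f=P[fe&s][:,0];k=P[blk&s][:,0]
    print(round(y,3),np.percentile(f,1).round(4) if len(f)>5 else None,np.percentile(k,[1,99]).round(4) if len(k)>5 else None)
E
```

```text
5979 0.03528341855904882
((621.2124633789062, -26.945396423339844), (139.05018615722656, 118.29550170898438), 85.86998748779297)
fence 6379
-0.16 0.6423 None
-0.14 0.6436 None
-0.12 0.645 None
-0.1 0.6464 [0.647  0.6751]
-0.08 0.6479 [0.5593 0.6728]
-0.06 0.6493 [0.5603 0.6753]
-0.04 0.6507 [0.5618 0.6774]
-0.02 0.6513 [0.5631 0.6791]
-0.0 0.6529 [0.5644 0.6821]
0.02 0.654 [0.5659 0.6836]
0.04 0.6557 [0.6559 0.6829]
0.06 0.6569 None
0.08 0.6586 None
```

View pics/w6.png

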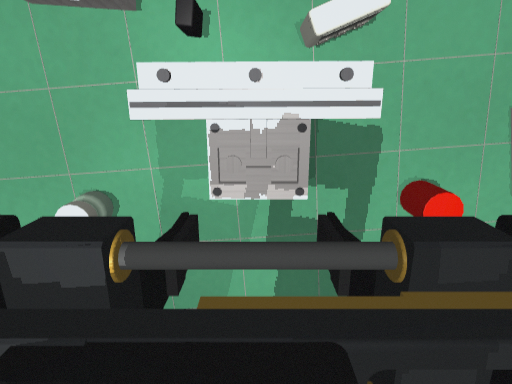

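```bash
python3 -c "
from rig import *
print(read_state()['force']);print(hand_in())"
```

```text
[-0.38792064 -1.38033977  0.48490631]
the job is handed in; nothing more can be done
None
```

The mould half is turned and pushed up to the fence, channelled side against it, and the job is handed in after about 11 of the 64 s.

I turned it about 62° clockwise with the closed fingers, pushing near one end of its rear side. Then I pushed that side square-on with both fingers open until the arm stalled at about 18 N.

**Last checks, from the wrist camera with the arm clear of everything:**
- **Flushness:** the rear edge lies 88.1–89.0 mm from the fence face at six points along it, against about 88.2 mm expected when flush. The gap is therefore at most about 1 mm at either end.
- **Position:** the block is centred about 3 mm from the middle of the fence.
- **Flatness:** the top of the block measured 35.3 mm high, against the stated 36 mm. I did not measure the tilt directly.
- **Bystanders:** I only looked at these, without re-measuring. In the last picture the jar, roller, battery and timer look undisturbed, and nothing came near the screwdriver, blue part or bearing.

No check failed. One automatic outline fit ran the block and fence together at contact, so I relied on the edge distances instead.

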